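# Dip the oil caddy

## Task

Set the dipstick in the empty oil caddy so that its bands show the depth of the gauge well. First slide the red safety tab fully aside, then swing the cover up until it stands upright or beyond, and let it go; after that lay the dipstick in the sloping rest with its yellow head uppermost and let go, take it again by the head, stand it upright over the well and let it down tip first until it rests on the bottom, and leave it standing there. Keep the jars, spoon, bowl, bottle and scraper where they are.

Things in the scene. Friction and masses are not known exactly. Their poses are not given: they have to be found in the camera images.
- well_mouth (a point): Centre of the round mouth of the oil caddy's gauge well, level with the caddy's top, 125 mm above the table; axes those of the caddy. The well is vertical, 34 mm in diameter, 105 mm deep, closed at the bottom. At the start the cover lies over it.
- caddy: Oil caddy, a fixed grey block; its position and turn differ and it may stand left or right. Origin on the table below the well's mouth; x from the robot's side to the far side, y left, z up; it reaches from x -90 to +110 mm, y -75 to +75 mm, z 0 to 125 mm.
- well_floor (a point): Centre of the bottom of the gauge well, 20 mm above the table, 105 mm below the mouth.
- tab (a joint): Red safety tab on the caddy's top, on the robot's side of the cover: travel in m along the caddy's +y (left seen from the robot's side). Near 0 (0 to 0.005) its tongue lies over the cover's front lip and locks it; the lip is free above 0.018; end stop 0.030. Sliding takes about 1.5 N and it stays where it is left.
- tab_knob (a point): Middle of the tab's upright red knob, 14 mm square in plan, 26 mm high, its top 40 mm above the caddy's top; axes those of the caddy. 66 mm from the mouth's centre towards the robot (caddy x -66 mm).
- cover (a joint): Hinge of the steel cover, rad: 0 shut, 1.57 upright, 1.9 end stop (leaning away from the robot). Stiff (about 0.07 N m): it stays at any angle.
- cover_hinge (a point): Middle of the cover's hinge axis, 30 mm beyond the mouth's centre (caddy x +30 mm), 4.5 mm above the caddy's top; axes those of the caddy; the axis runs along y. The cover (60 mm long, 64 mm wide, 5 mm thick) reaches from here towards the robot when shut; opening lifts that front edge.
- cover_handle (a point): Middle of the cover's handle: a blue bar of 16 mm diameter, 18 mm long along the caddy's y, on a 10 mm stalk; shut, it lies 48 mm from the hinge axis towards the robot and 28 mm above it, 18 mm in front of the mouth's centre. It turns with the cover.
- rest_seat (a point): Where the dipstick's centre lies when the stick lies home in the sloping rest, 98 mm above the table over the rest's origin; axes those of the rest. The slope is 45 degrees in the x-z plane and rises towards the robot (-x); the stick's head goes at the upper end, its tip at a stop plate at the low end.
- rest: Sloping rest, fixed, on a wooden foot 160 x 90 mm; position and turn differ. Origin under its middle; x away from the robot, y left, z up. Two steel forks carry the stick, 67 mm below and 27 mm above the seat point along the slope, 18 mm wide inside, flared to 32 mm, reaching 16 mm above the stick's middle; between and above them the stick is free, with 36 mm of room beneath its middle.
- stick_center (a point): Centre of the white dipstick: 165 mm long, 12 x 12 mm in section, about 80 g, its yellow head 36 mm long, 22 mm wide (along y) and 12 mm thick (along z). Its x axis runs from tip to head: the head's middle lies at x +64.5 mm, the tip at -82.5 mm. At the start it lies flat on the table, z up, head roughly towards the robot.
- stick_tip (a point): The very end of the dipstick's rounded tip (the end without the head); axes those of the stick.
- stick: The dipstick as a solid; origin at the centre of the face it lies on at the start.
- jar_red: Bystander: terracotta-coloured jar, 60 mm across, 95 mm high; origin under its centre.
- jar_green: Bystander: green glass jar, 56 mm across, 85 mm high; origin under its centre.
- spoon: Bystander: wooden spoon, 160 mm, lying flat; origin under its middle.
- bowl: Bystander: white bowl, 130 mm across, 55 mm high; origin under its centre.
- bottle: Bystander: brown glass bottle, 52 mm across, 130 mm high; origin under its centre.
- scraper: Bystander: aluminium dough scraper slab, 130 x 80 x 16 mm; origin under its centre.
Mind the look-alikes: they are no part of the job. Leave any green or purple look-alike of the stick alone.

How it is judged:
By the outcome, as a careful person would: the job done as asked, in the order asked, and still so for the second after the job is handed in, with the robot touching nothing.
It also fails if it takes over 72 s, if anything falls off the work surface, if the arm or the gripper's body presses on something with over 40 N, if the wrist force passes 120 N, or if a joint passes its speed limit or range.

## Robot

A 6-joint arm with a two-finger parallel gripper is mounted at the origin on the work surface. World frame = base frame: x ahead of the robot, y to its left, z up, the work surface at z = 0. Lengths are in m, angles in degrees, forces in N, time in s.
With the tool pointing down it reaches from about 0.325 to 0.775 m from the base axis. Payload 5.5 kg.
Tool frame: the origin (TCP) lies at the centre of the arm's flange, where the gripper is bolted on; the fingertips stand 182 mm ahead of it and the grasp point (between the pads) lies 163 mm ahead of it; z points along the fingers, y is the direction in which the jaws open and shut (so a half turn about z gives the same grasp; the last joint's range is limited). The gripper opens to 88 mm and grips with 3 to 60 N. Pads are 20 mm wide; open, the fingers measure 115 mm over their backs; the gripper's body (75 mm by 178 mm) begins 61 mm behind the grasp point.
Start: joints at [67.97, 5.22, 70.514, -0, 104.267, -3.249], TCP at [0.193, 0.568, 0.405] pointing down, gripper open.
Joint ranges: [-164.24, 164.24], [-49.07, 125.15], [9.68, 141.18], [-86.29, 266.29], [3.28, 154.24], [-151.56, 151.56]. Speed limits (degrees/s): [147.25, 147.25, 172.46, 180, 180, 180].

## Interface

Orientations are given as [roll, pitch, yaw] about the fixed x, y, z axes, in that order (R = Rz(yaw) Ry(pitch) Rx(roll)).
In Python, from station import r gives the robot as it stands. The module is installed in compiled form; this text tells all that it offers. Calls block until the motion is done:
- r.reach(position, orientation): joint-space move of the TCP to a pose.
- r.servo_line(position, rotation=None, speed=0.15): straight line of the TCP; rotation=None keeps the orientation; speed is the mean speed in m/s.
- r.move_joints(angles): joint-space move.
- r.let_go() and r.grab(squeeze=None): open the fingers fully, or close them until they stop; squeeze is the grip in N (None keeps the last).
- r.wait(seconds).
- r.inverse_kinematics(position, orientation): joint angles nearest the present ones, or None.
- r.sense(): the state.
- r.snapshot(name): name is "side" or "top"; returns a dict with "frame" (384x512x3 uint8, red, green, blue), "fx", "fy", "cx", "cy" (pixels), "R" (3x3) and "t" (3): a world point X has camera coordinates R X + t. Camera axes: x right, y down, z forward; pixel columns grow to the right and rows downward; lengths in m; the calibration is good to about 2 mm. A picture is of the moment at which its call begins. There is no depth.
A pose or a line that the arm cannot do raises r.IKError and nothing moves.
- r.hand_in(): hands the job in, once; it reports no verdict.
The state is a dict: "clock": time; "joints": joint angles; "joint_vel": joint speeds; "joint_torque": joint torques, N m; "tcp_pos": TCP position; "orientation": TCP orientation; "contact_force": force on the tool from outside, world axes, zero at the start; "torque": the same for the moment, N m; "opening": finger opening in m.
Only numpy, scipy, OpenCV 4.12 (cv2) and the standard library are available. Lean on these libraries where they do the work, as an engineer would, in place of code of your own. Each camera call takes 0.05 s, during which the arm holds its last target.

## Working session

There is one attempt and no reset: what is moved stays moved. The work goes in short steps, each a Python script; the robot and the scene stay as the last script left them, time stands still between calls to the robot, and variables do not carry over. Pictures are saved under pics/ and viewed, and the job is handed in when it is done.

```bash
mkdir -p pics; ls; python3 - <<'E'
from station import r
import cv2,numpy as np
print(r.sense())
for n in("top","side"):
    s=r.snapshot(n); cv2.imwrite(f"pics/{n}0.png",cv2.resize(s["frame"][:,:,::-1],(800,600),interpolation=cv2.INTER_CUBIC))
    print(n,{k:np.round(s[k],4).tolist() for k in s if k!="frame"}, (-np.array(s["R"]).T@s["t"]).round(3))
    np.savez(f"{n}0.npz",**s)
E
```

```text
pics
{'clock': 0.0, 'joints': array([ 6.79712106e+01,  5.26158823e+00,  7.05807480e+01, -2.43221011e-04,
        1.04266137e+02, -3.24804631e+00]), 'joint_vel': array([-0.05173396, -0.06102655,  0.0726548 , -0.03909843, -0.02596548,
        0.07762677]), 'joint_torque': array([-1.78679464e-03, -4.46465850e+01, -4.06444967e+01,  6.95851003e-02,
        2.97410216e-02, -1.42958270e-04]), 'tcp_pos': array([0.19318452, 0.56810493, 0.40353359]), 'orientation': array([-1.79891688e+02, -5.91048043e-03,  1.61219192e+02]), 'contact_force': array([-0.87485438,  1.17454735, -0.0596373 ]), 'torque': array([ 0.00085711, -0.01634587,  0.02951594]), 'opening': 0.08801168522839936}
top {'fx': 465.7358, 'fy': 465.7358, 'cx': 260.8857, 'cy': 193.3178, 'R': [[-0.0279, -0.9996, -0.0024], [-0.9943, 0.028, -0.1025], [0.1025, -0.0005, -0.9947]], 't': [-0.012, 0.5302, 1.5358]} [ 0.369 -0.026  1.582]
side {'fx': 474.9929, 'fy': 474.9929, 'cx': 262.3961, 'cy': 186.8641, 'R': [[0.8203, -0.5718, -0.0146], [-0.3621, -0.4993, -0.7871], [0.4428, 0.651, -0.6166]], 't': [-0.4188, 0.2848, 1.2959]} [-0.127 -0.941  1.017]
```

View pics/top0.png

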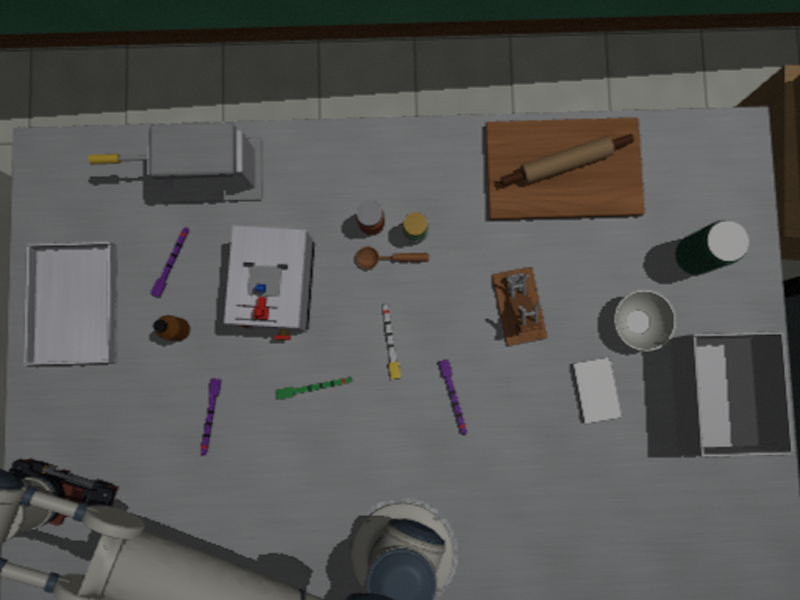

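View pics/side0.png

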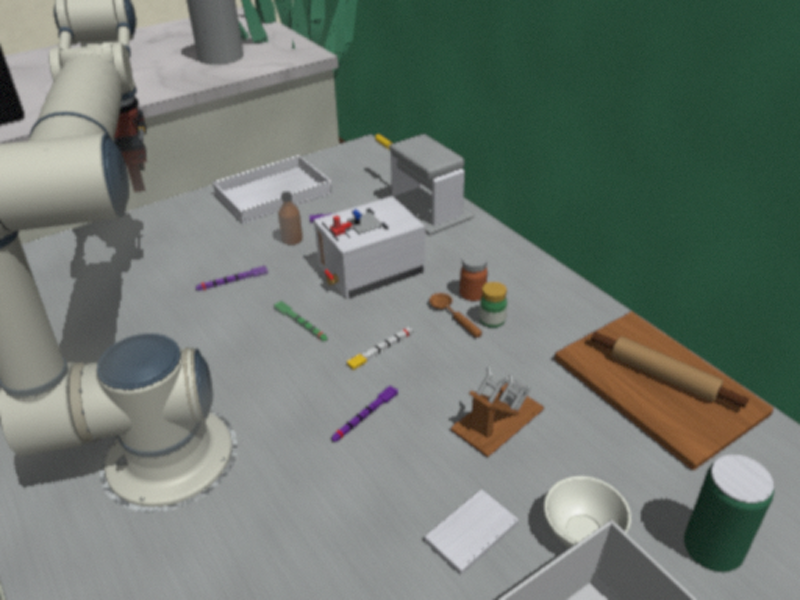

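The top picture (800x600) shows the caddy at about (268,278), the stick at (391,342) with its head at (395,371), and the rest at (520,305). The side picture has the caddy at (370,245), the stick at (380,348) and the rest at (497,410). I'll zoom in on these.

```bash
cat > crop.py <<'E'
import cv2,numpy as np,sys
def crop(im,u0,v0,w,h,k,name):
    c=im[v0:v0+h,u0:u0+w,::-1]; c=cv2.resize(c,None,fx=k,fy=k,interpolation=cv2.INTER_CUBIC)
    for u in range((u0+9)//10*10,u0+w,10):
        cv2.line(c,(int((u-u0+.5)*k),0),(int((u-u0+.5)*k),5),(0,255,0),1); cv2.putText(c,str(u),(int((u-u0)*k),16),0,.35,(0,255,0),1)
    for v in range((v0+9)//10*10,v0+h,10):
        cv2.line(c,(0,int((v-v0+.5)*k)),(5,int((v-v0+.5)*k)),(0,255,0),1); cv2.putText(c,str(v),(7,int((v-v0+.5)*k)+4),0,.35,(0,255,0),1)
    return c
E
python3 - <<'E'
from crop import *
t=np.load("top0.npz")["frame"]; s=np.load("side0.npz")["frame"]
def stack(a,b,n):
    h=max(a.shape[0],b.shape[0]); f=lambda x:cv2.copyMakeBorder(x,0,h-x.shape[0],0,0,cv2.BORDER_CONSTANT)
    o=np.hstack([f(a),f(b)]); print(o.shape); cv2.imwrite("pics/"+n,o)
stack(crop(t,135,138,75,90,6,0)[:,:400],crop(s,195,120,80,72,5,0),"caddy.png")
stack(crop(t,310,165,45,60,8,0),crop(s,285,230,65,62,6,0),"rest.png")
stack(crop(t,238,190,25,58,8,0),crop(s,215,200,60,42,8,0),"stick.png")
E
```

```text
(540, 800, 3)
(480, 750, 3)
(464, 680, 3)
```

View pics/caddy.png

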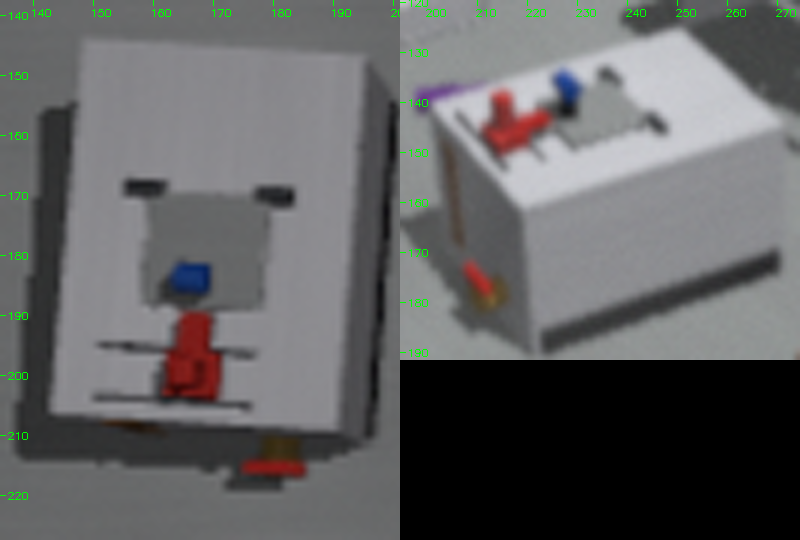

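View pics/rest.png

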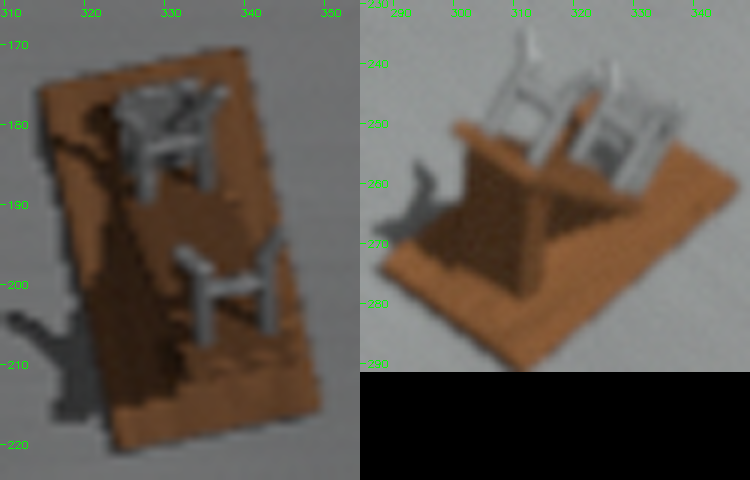

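View pics/stick.png

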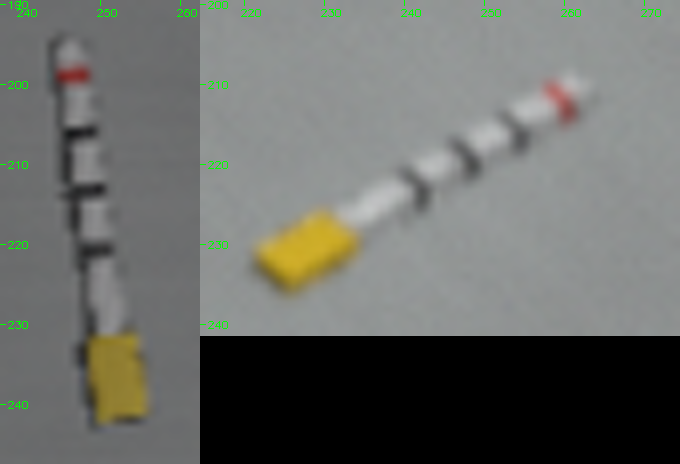

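The crops give clear corners for the caddy, rest foot and stick in both views. Next I fit the models to both views together.

```bash
cat > fit.py <<'E'
import numpy as np
from scipy.optimize import least_squares
C={n:np.load(n+"0.npz") for n in("top","side")}
def proj(n,X):
    c=C[n]; p=np.atleast_2d(X)@c["R"].T+c["t"]; return np.c_[c["fx"]*p[:,0]/p[:,2]+c["cx"],c["fy"]*p[:,1]/p[:,2]+c["cy"]]
def tri(ut,us):
    f=lambda X:np.r_[(proj("top",X)-ut).ravel(),(proj("side",X)-us).ravel()]
    s=least_squares(f,[.5,0,.1]); return s.x,s.fun
def pose(p,m):
    c,s=np.cos(p[2]),np.sin(p[2]); m=np.array(m)
    return np.c_[p[0]+c*m[:,0]-s*m[:,1],p[1]+s*m[:,0]+c*m[:,1],m[:,2]]
def fit(obs,model,p0,free=None):
    # obs list (view,u,v,modelpoint fn of params)
    def f(p): return np.concatenate([(proj(v,pose(p,[model(p,k)]))[0]-[a,b]) for v,a,b,k in obs])
    s=least_squares(f,p0,loss="soft_l1"); return s.x,f(s.x).reshape(-1,2)
E
python3 - <<'E'
from fit import *
np.set_printoptions(precision=4,suppress=True)
z=.125
obs=[("top",148.2,144.2,(.11,.075)),("top",195.2,147.2,(.11,-.075)),("top",190.8,209.2,(-.09,-.075)),("top",142.8,206.2,(-.09,.075)),
("side",219.5,161.5,(-.09,-.075)),("side",270.5,144.5,(.11,-.075)),("side",251.1,125.1,(.11,.075)),("side",200.9,141.1,(-.09,.075))]
p,e=fit(obs,lambda p,k:(*k,p[3]),[.5,.25,0,.125]); print("caddy x y yaw(deg) h",p[:2],np.degrees(p[2]),p[3]);print(e)
cp=p
print("mouth proj",proj("top",pose(p,[[0,0,z]])))
for nm,a,b in(("knobtop",(165.8,199.3),(215.0,138.5)),("handle",(166.2,184),(228,136))):
    X,r=tri(a,b); c,s=np.cos(p[2]),np.sin(p[2]); d=X[:2]-p[:2]; print(nm,X,"local",c*d[0]+s*d[1],-s*d[0]+c*d[1],"res",r)
obs=[("top",314.25,175.75,(.08,.045)),("top",339.5,170.75,(.08,-.045)),("top",349.5,215.5,(-.08,-.045)),("top",323.5,220.75,(-.08,.045)),
("side",347.5,260.8,(.08,-.045)),("side",287.8,273.7,(-.08,.045)),("side",312,290.3,(-.08,-.045))]
p,e=fit(obs,lambda p,k:(*k,p[3]),[.5,-.25,0,.01]); print("rest",p[:2],np.degrees(p[2]),p[3]);print(e)
# stick: local x tip->head ; yaw ~180
o=lambda X,Y,x0,y0,k,u0,v0:((X-x0)/k+u0-.5,(Y-y0)/k+v0-.5)
T=lambda X,Y:o(X,Y,0,0,8,238,190); S=lambda X,Y:o(X,Y,200,0,8,215,200)
obs=[("top",*T(88,337),(.0465,-.011)),("top",*T(137,333),(.0465,.011)),("top",*T(148,415),(.0825,.011)),("top",*T(98,423),(.0825,-.011)),
("top",*T(68,36),(-.0825,0)),("side",*S(588,85),(-.0825,0))]
obs+=[("side",*S(322,209),(.0465,-.011)),("side",*S(358,238),(.0465,.011)),("side",*S(294,278),(.0825,.011)),("side",*S(254,249),(.0825,-.011))]
mz=lambda p,k:(*k,p[3] if k[0]>0 else p[3]-.004)
p,e=fit(obs,mz,[.4,.0,np.pi,.012]); print("stick",p[:2],np.degrees(p[2]),p[3]);print(e)
E
```

```text
caddy x y yaw(deg) h [0.5719 0.262 ] -5.021404148284611 0.12349715848682818
[[ 0.1183 -0.3189]
 [ 0.0757 -0.5748]
 [-0.2446  0.0546]
 [ 0.1462  0.2176]
 [-0.406   0.3121]
 [ 1.0389  0.0637]
 [-0.5175  0.274 ]
 [-0.4763 -0.4361]]
mouth proj [[168.9341 179.3952]]
knobtop [0.5047 0.2638 0.1677] local -0.0670871643508112 -0.004151484087173758 res [-0.0488  0.0971  0.1189 -0.0089]
handle [0.5536 0.2634 0.1595] local -0.018371640429697 -0.0001950811016526396 res [ 0.0914 -0.1761 -0.2184  0.019 ]
rest [ 0.5177 -0.2671] 9.690547216083896 0.004731141953988056
[[-0.4808 -0.5116]
 [ 0.0175 -0.624 ]
 [ 0.0748  0.481 ]
 [ 0.0726  0.4423]
 [ 0.7831 -0.5529]
 [-0.4226 -0.1153]
 [-0.1749  1.1588]]
stick [0.4496 0.0142] 186.94514851544238 0.011430011652915904
[[-0.3435  0.2912]
 [ 0.0045 -0.1845]
 [ 0.2096  0.2106]
 [-0.0283  0.1906]
 [-0.1414 -0.1991]
 [ 0.3956 -0.349 ]
 [ 0.4567 -0.0981]
 [ 0.4214 -0.1594]
 [-0.7359  0.3425]
 [-0.1759  0.3092]]
```

```bash
cat > overlay.py <<'E'
from fit import *; from crop import *
def restpts(p):
    d=np.array([-.7071,0,.7071]);n=np.array([.7071,0,.7071]);o=np.array([0,0,.098]);y=np.array([0,1.,0])
    L=[]
    for s in(-.067,.027):
        L.append([o+s*d+w*y+h*n for w,h in((.016,.016),(.009,.008),(.009,-.006),(-.009,-.006),(-.009,.008),(-.016,.016))])
    return [pose(p,l) for l in L]
def draw(c,n,pts,u0,v0,k,col,dx=0):
    q=((proj(n,pts)-[u0,v0]+.5)*k+[dx,0]).astype(int); cv2.polylines(c,[q.reshape(-1,1,2)],False,col,1)
E
python3 - <<'E'
from overlay import *
p=[.5177,-.2671,np.radians(9.69)]
ims=[]
for n,(u0,v0,w,h,k) in {"top":(310,165,45,60,8),"side":(285,230,65,62,6)}.items():
    c=crop(C[n]["frame"],u0,v0,w,h,k,0)
    for l in restpts(p): draw(c,n,l,u0,v0,k,(0,255,255))
    z=.005; draw(c,n,pose(p,[[.08,.045,z],[.08,-.045,z],[-.08,-.045,z],[-.08,.045,z],[.08,.045,z]]),u0,v0,k,(255,0,255))
    ims.append(cv2.copyMakeBorder(c,0,480-c.shape[0],0,0,cv2.BORDER_CONSTANT))
cv2.imwrite("pics/restov.png",np.hstack(ims))
E
cat > rob.py <<'E'
from station import r
import numpy as np
from scipy.spatial.transform import Rotation as Ro
GP=.163
def pose_for(g,Rm):
    """TCP position+rpy for grasp point g with rotation matrix Rm"""
    return (np.array(g)-GP*Rm[:,2]), Ro.from_matrix(Rm).as_euler("xyz",degrees=True)
def frame(z,y):
    z=np.array(z,float)/np.linalg.norm(z); y=np.array(y,float); y-=z*(y@z); y/=np.linalg.norm(y)
    return np.c_[np.cross(y,z),y,z]
def rz(a): return Ro.from_euler("z",a,degrees=True).as_matrix()
caddy=np.array([.5719,.2620]); cyaw=-5.02
rest=np.array([.5177,-.2671]); ryaw=9.69
stick=np.array([.4496,.0142]); syaw=6.945   # yaw of (-x stick) = direction head->tip
def cad(x,y,z): return np.r_[caddy,0]+rz(cyaw)@[x,y,z]
def st(): 
    s=r.sense(); return s
E
python3 - <<'E'
from rob import *
np.set_printoptions(precision=1,suppress=True)
def test(nm,g,z,y):
    for s in(1,-1):
        q=r.inverse_kinematics(*pose_for(g,frame(z,np.array(y)*s))); print(nm,s,None if q is None else np.array(q))
Y=rz(cyaw)[:,1]
test("knob",cad(-.066,0,.161),[0,0,-1],Y)
test("handle",cad(-.018,0,.165),[0,0,-1],Y)
test("handleop",cad(.066,0,.18),[0,0,-1],Y)
test("well",cad(0,0,.167),[0,0,-1],Y)
test("wellup",cad(0,0,.32),[0,0,-1],Y)
for a in(0,15,22.5,30,45):   # tilt of tool at table toward +x (coming from robot side)
    sy=rz(syaw); ry=rz(ryaw); t=np.radians(a)
    test(f"stick{a}",np.r_[stick,.02]+sy@[0.015,0,0],sy@[np.sin(t),0,-np.cos(t)],sy[:,1])
    b=t-np.pi/4
    for up in(0,.06): test(f"rest{a},{up}",np.r_[rest,.098]+ry@[.0106+up,0,-.0106+up],ry@[np.sin(b),0,-np.cos(b)],ry[:,1])
for a in(20,30,45):
    t=np.radians(a); ry=rz(ryaw); z=ry@[np.sin(t),0,-np.cos(t)]
    g=np.r_[rest,.098]+ry@[-.0456,0,.0456]
    test(f"head{a}",g,z,ry[:,1]); test(f"head up{a}",g-.06*z,z,ry[:,1])
E
```

```text
knob 1 [ 24.5   0.9  83.1   0.   96.  -60.5]
knob -1 [ 24.5   0.9  83.1  -0.   96.  119.5]
handle 1 [ 22.3   7.2  76.2   0.   96.7 -62.7]
handle -1 [ 22.3   7.2  76.2  -0.   96.7 117.3]
handleop 1 [ 19.1  18.7  61.4   0.   99.9 -65.9]
handleop -1 [ 19.1  18.7  61.4  -0.   99.9 114.1]
well 1 [ 21.5   9.6  73.3   0.   97.1 -63.5]
well -1 [ 21.5   9.6  73.3  -0.   97.1 116.5]
wellup 1 [ 21.5  11.8  55.3   0.  112.9 -63.5]
wellup -1 [ 21.5  11.8  55.3  -0.  112.9 116.5]
stick0 1 [ -2.2 -11.9 109.7  -0.   82.2 -99.2]
stick0 -1 [ -2.2 -11.9 109.7  -0.   82.2  80.8]
rest0,0 1 [ -19.1   39.6   53.2  -24.8  125.8 -126.3]
rest0,0 -1 [-19.1  39.6  53.2 -24.8 125.8  53.7]
rest0,0.06 1 [ -17.1   48.4   34.2  -27.2  135.9 -129.9]
rest0,0.06 -1 [-17.1  48.4  34.2 -27.2 135.9  50.1]
stick15 1 [  -4.3  -26.9  122.4    3.1   69.7 -101.9]
stick15 -1 [ -4.3 -26.9 122.4   3.1  69.7  78.1]
rest15,0 1 [ -21.6   27.9   63.7  -16.5  113.7 -124.6]
rest15,0 -1 [-21.6  27.9  63.7 -16.5 113.7  55.4]
rest15,0.06 1 [ -19.4   35.6   47.3  -16.8  122.8 -125. ]
rest15,0.06 -1 [-19.4  35.6  47.3 -16.8 122.8  55. ]
sti
[... 739 characters left out ...]
,0 -1 [-30.    5.3  86.1  -0.   88.6  50.3]
rest45,0.06 1 [ -26.5   11.5   73.2   -0.    95.3 -126.2]
rest45,0.06 -1 [-26.5  11.5  73.2  -0.   95.3  53.8]
head20 1 [ -43.3  -15.4  101.9   16.    81.5 -143.7]
head20 -1 [-43.3 -15.4 101.9  16.   81.5  36.3]
head up20 1 [ -45.4  -18.1   98.3   16.3   88.1 -143.9]
head up20 -1 [-45.4 -18.1  98.3  16.3  88.1  36.1]
head30 1 [ -48.8  -20.4  108.3   26.    76.7 -151.1]
head30 -1 [-48.8 -20.4 108.3  26.   76.7  28.9]
head up30 1 [ -52.3  -24.   105.8   26.4   83.8 -151.5]
head up30 -1 [-52.3 -24.  105.8  26.4  83.8  28.5]
head45 1 None
head45 -1 [-57.2 -25.3 117.4  43.   72.4  15.3]
head up45 1 None
head up45 -1 [-63.2 -30.  116.3  43.2  80.7  14.9]
```

View pics/restov.png

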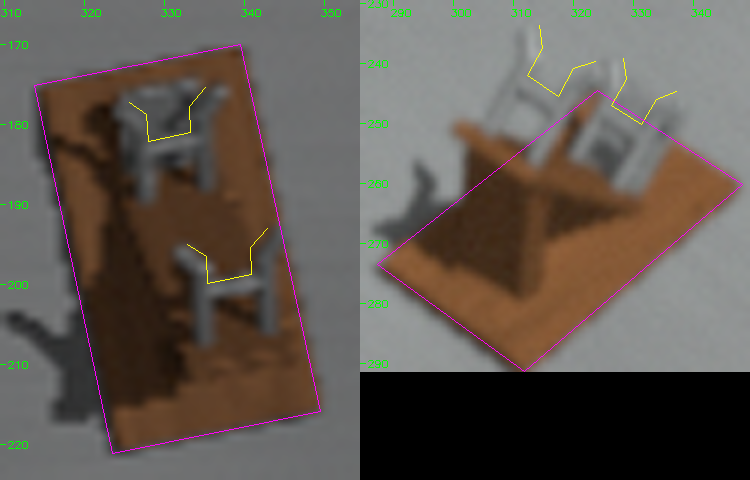

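```bash
python3 - <<'E'
from overlay import *
np.set_printoptions(precision=4,suppress=True)
B=0;Tt=1
obs=[("top",314.25,175.75,(.08,.045,Tt)),("top",339.5,170.75,(.08,-.045,Tt)),("top",349.5,215.5,(-.08,-.045,Tt)),("top",323.5,220.75,(-.08,.045,B)),
("side",347.5,260.8,(.08,-.045,Tt)),("side",287.8,273.7,(-.08,.045,Tt)),("side",312,290.3,(-.08,-.045,B))]
p,e=fit(obs,lambda p,k:(k[0],k[1],p[3]*k[2]),[.5,-.25,.17,.01]); print("rest",p[:2],np.degrees(p[2]),p[3]);print(e)
# fork prong midpoints (both prongs tops averaged): triangulate
o=lambda X,Y,x0,k,u0,v0:np.array([(X-x0)/k+u0-.5,Y/k+v0-.5])
ims=[]
for n,(u0,v0,w,h,k) in {"top":(320,172,28,40,12),"side":(300,230,44,36,10)}.items():
    c=crop(C[n]["frame"],u0,v0,w,h,k,0); c2=c.copy()
    for l in restpts(p): draw(c2,n,l,u0,v0,k,(0,255,255))
    ims+=[c,c2] if n=="side" else [c2]
a=np.vstack(ims[1:]);  cv2.imwrite("pics/restov2.png",np.hstack([ims[0],cv2.resize(a,None,fx=480/a.shape[0],fy=480/a.shape[0])]))
E
```

```text
rest [ 0.5183 -0.2669] 9.677547215576604 0.002470176005320954
[[-0.6266 -0.5983]
 [-0.1642 -0.6975]
 [-0.134   0.3418]
 [-0.195   0.3209]
 [ 0.8104 -0.1467]
 [-0.3164  0.2729]
 [-0.1499  2.1365]]
```

View pics/restov2.png

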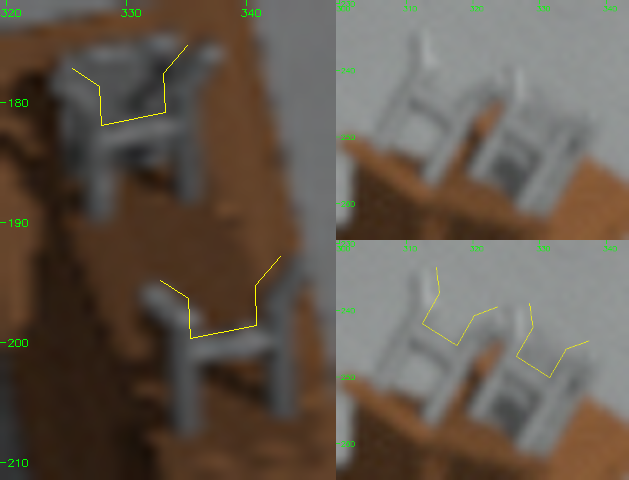

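The overlay puts the rest's forks 2–3 mm nearer the robot than the foot fit does, so I'll use x=0.516. Next is the tab.

```bash
sed -i 's/rest=np.array(\[.5177/rest=np.array([.516/' rob.py; cat >> rob.py <<'E'
def say(t=""):
    s=r.sense(); print(t,"t=%.2f"%s["clock"],"tcp",s["tcp_pos"].round(4),"F",s["contact_force"].round(1),"open %.4f"%s["opening"])
def look(tag,boxes):
    import cv2; from crop import crop
    ims=[]
    for n,(u0,v0,w,h,k) in boxes.items():
        s=r.snapshot(n); np.savez(f"{n}_{tag}.npz",**s); ims.append(crop(s["frame"],u0,v0,w,h,k,0))
    H=max(i.shape[0] for i in ims)
    o=np.hstack([cv2.copyMakeBorder(i,0,H-i.shape[0],0,0,cv2.BORDER_CONSTANT) for i in ims]); cv2.imwrite(f"pics/{tag}.png",o); print(o.shape)
E
python3 - <<'E'
from rob import *
R=frame([0,0,-1],rz(cyaw)[:,1])
P=lambda x,y,z:pose_for(cad(x,y,z),R)
r.reach(*P(-.066,0,.215)); say("above")
r.servo_line(P(-.066,0,.163)[0],speed=.15); say("down")
r.grab(15); say("grab")
r.servo_line(P(-.066,.029,.163)[0],speed=.1); say("slid")
r.servo_line(P(-.066,.033,.163)[0],speed=.1); say("slid2")
r.let_go(); say("open")
r.servo_line(P(-.066,.030,.215)[0],speed=.2); say("up")
look("tab",{"top":(135,138,75,85,6),"side":(195,110,70,60,5)})
E
```

```text
above t=1.70 tcp [0.5058 0.2685 0.3781] F [-0.6  0.1  0.5] open 0.0876
down t=2.20 tcp [0.5059 0.2683 0.3261] F [ 0.3 -0.1 -0.8] open 0.0882
grab t=3.33 tcp [0.5061 0.2678 0.326 ] F [ 0.3  0.5 -0. ] open 0.0138
slid t=3.77 tcp [0.5088 0.2975 0.326 ] F [-0.4 -3.9  0.9] open 0.0139
slid2 t=4.02 tcp [0.5092 0.2989 0.326 ] F [ -3.1 -14.8   4.6] open 0.0138
open t=5.22 tcp [0.509  0.3006 0.326 ] F [-0.5 -1.  -0.4] open 0.0875
up t=5.62 tcp [0.5089 0.2977 0.3791] F [-0.3 -0.1  0.1] open 0.0877
(510, 800, 3)
```

View pics/tab.png

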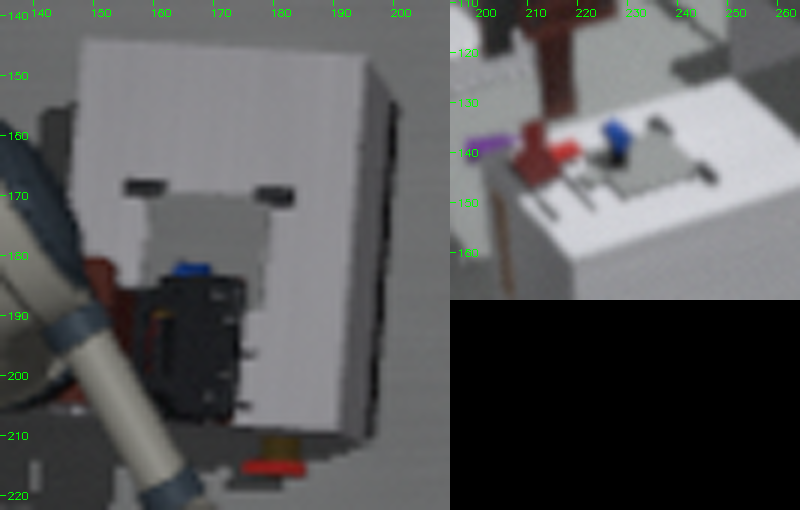

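The red tab now sits to the left at about (213,140) in the side view, clear of the lip, and it reached the stop with a −15 N reaction. Next I open the cover.

```bash
python3 - <<'E'
from rob import *
R=frame([0,0,-1],rz(cyaw)[:,1])
P=lambda x,y,z:pose_for(cad(x,y,z),R)
r.servo_line(P(-.018,0,.222)[0],speed=.2)
r.servo_line(P(-.018,0,.1655)[0],speed=.15); say("down")
r.grab(10); say("grab")
r0=np.hypot(.048,.028); a0=np.arctan2(.028,-.048)
for th in np.radians(np.linspace(0,103,9))[1:]:
    a=a0-th
    r.servo_line(P(.030+r0*np.cos(a),0,.1295+r0*np.sin(a)+.008)[0],speed=.12); say("%.2f"%th)
look("cov0",{"top":(135,138,75,85,6),"side":(195,100,70,70,5)})
r.let_go(); say("open")
r.servo_line(np.array(r.sense()["tcp_pos"])+[0,0,.09],speed=.2); say("up")
look("cov",{"top":(135,138,75,85,6),"side":(195,100,70,70,5)})
E
```

```text
down t=6.68 tcp [0.5535 0.2641 0.3287] F [0.2 1.1 0.7] open 0.0880
grab t=7.76 tcp [0.554  0.2632 0.3285] F [-0.5 -3.2  1.1] open 0.0179
0.22 t=8.01 tcp [0.5617 0.2625 0.3387] F [-0.6 -5.   0.5] open 0.0176
0.45 t=8.26 tcp [0.5711 0.2617 0.3466] F [ 0.1 -4.5 -1.1] open 0.0178
0.67 t=8.51 tcp [0.5819 0.2607 0.3521] F [ 0.2 -5.6 -1.2] open 0.0180
0.90 t=8.76 tcp [0.5939 0.2596 0.3554] F [-0.6 -5.8  0.2] open 0.0180
1.12 t=9.01 tcp [0.6063 0.2585 0.3563] F [ 0.3 -6.1  1. ] open 0.0176
1.35 t=9.26 tcp [0.6186 0.2574 0.3544] F [ 1.2 -7.   1.7] open 0.0181
1.57 t=9.51 tcp [0.6302 0.2562 0.3499] F [ 1.8 -6.5  2.4] open 0.0181
1.80 t=9.76 tcp [0.6404 0.2553 0.3428] F [ 3.9 -6.   3.6] open 0.0178
(510, 800, 3)
open t=11.02 tcp [0.6397 0.256  0.341 ] F [ 0.3 -0.1 -0.6] open 0.0880
up t=11.62 tcp [0.6399 0.2561 0.4301] F [ 0.2 -0.6 -1.8] open 0.0874
(510, 800, 3)
```

View pics/cov.png

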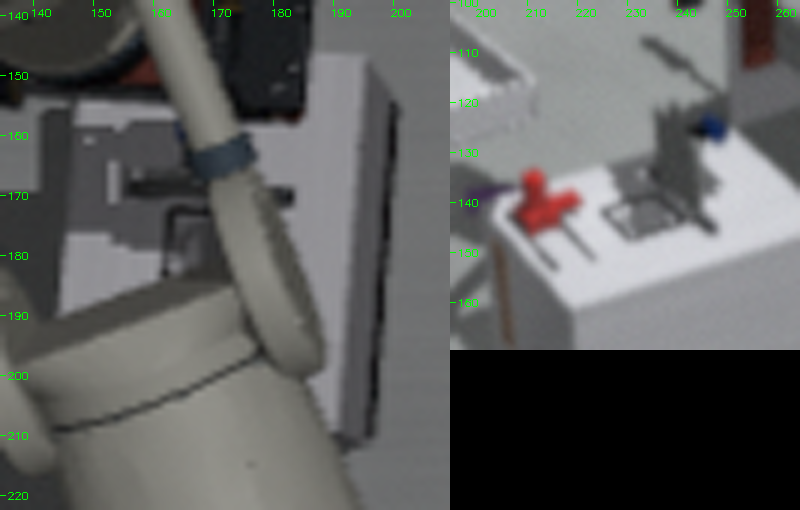

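The side view shows the cover standing slightly past upright, with its handle at (245,125), and the well mouth is open. Next I grasp the stick.

```bash
cat >> rob.py <<'E'
Rs_table=np.c_[-rz(syaw)[:,0],-rz(syaw)[:,1],[0,0,1]]
q=np.sqrt(.5); ry=rz(ryaw)
dS=ry@[-q,0,q]; nS=ry@[q,0,q]; Rs_rest=np.c_[dS,np.cross(nS,dS),nS]
seat=np.r_[rest,.098]
A=np.radians(10); Rt=frame([-np.sin(A),0,-np.cos(A)],[0,1,0]); gs=np.array([-.015,0,.016])
def SP(c,Rs): return pose_for(np.array(c)+Rs@gs,Rs@Rt)
E
python3 - <<'E'
from rob import *
c=np.r_[stick,.006]
print(r.inverse_kinematics(*SP(seat,Rs_rest)),r.inverse_kinematics(*SP(seat+.09*nS,Rs_rest)))
r.reach(*SP(c+[0,0,.10],Rs_table)); say("above")
look("sa",{"top":(225,180,50,65,8),"side":(205,190,75,60,5)})
r.servo_line(SP(c,Rs_table)[0],speed=.15); say("down")
r.grab(30); say("grab")
r.servo_line(SP(c+[0,0,.14],Rs_table)[0],speed=.25); say("up")
look("sb",{"top":(225,160,50,65,8),"side":(205,170,75,70,5)})
E
```

```text
[-20.28675447  32.81989079  57.60263395 -19.20369994 119.39277095
  55.00868721] [-18.05386916  42.13032407  38.08536851 -20.32212105 129.75150246
  53.36694941]
above t=13.89 tcp [0.4366 0.0127 0.2828] F [-0.6 -0.8  0.2] open 0.0877
(520, 775, 3)
down t=14.81 tcp [0.4365 0.0126 0.1824] F [ 0.  -0.2  1. ] open 0.0878
grab t=15.96 tcp [0.4364 0.0126 0.1825] F [-0.4 -0.6 -0.1] open 0.0116
up t=16.67 tcp [0.4362 0.0126 0.3209] F [ 0.5  1.1 -1. ] open 0.0114
(520, 775, 3)
```

View pics/sa.png

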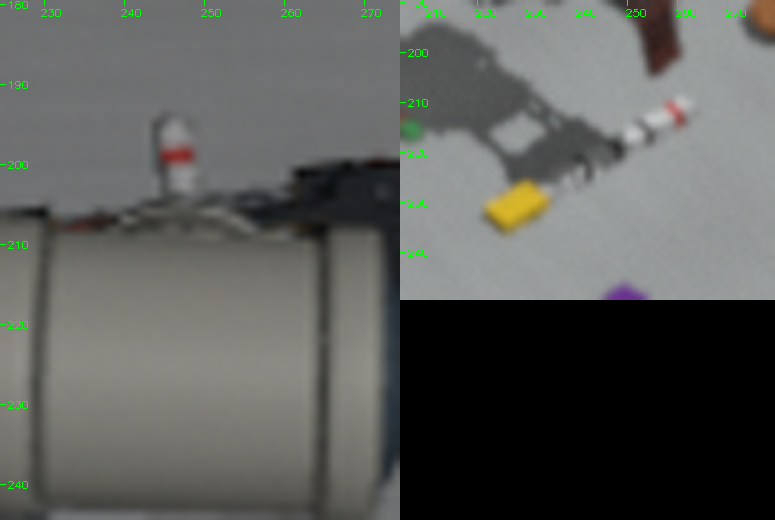

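View pics/sb.png

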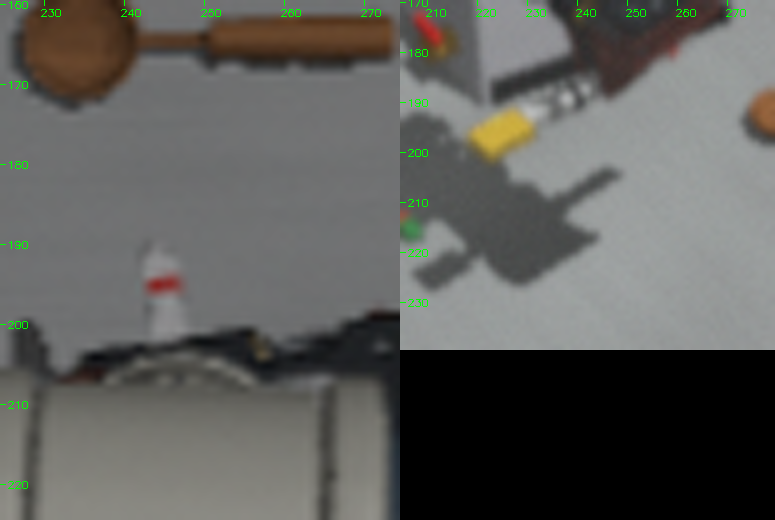

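The stick is held level: its head is at (224,196) in the side view and its tip at (245,191) in the top view. Now I carry it over the rest and check before lowering.

```bash
python3 - <<'E'
from rob import *
from fit import proj
r.reach(*SP(seat+.10*nS+.004*dS,Rs_rest)); say("above rest")
r.servo_line(SP(seat+.045*nS+.004*dS,Rs_rest)[0],speed=.15); say()
tip=lambda c:c-.0825*dS; c=seat+.045*nS+.004*dS
for nm,x in(("tip",c-.0825*dS),("headend",c+.0825*dS),("redband?",c-.067*dS)): print(nm,proj("top",x).round(1),proj("side",x).round(1))
look("ra",{"top":(305,160,50,65,8),"side":(280,210,70,75,5)})
E
```

```text
above rest t=18.08 tcp [ 0.6966 -0.2356  0.3064] F [-0.4 -0.  -0.2] open 0.0119
 t=18.60 tcp [ 0.6582 -0.2421  0.269 ] F [ 0.3  0.3 -1.2] open 0.0116
tip [[329.1 167.9]] [[339.1 234. ]]
headend [[342.9 199.5]] [[314.5 223.5]]
redband? [[330.3 170.6]] [[337.  233.1]]
(520, 750, 3)
```

View pics/ra.png

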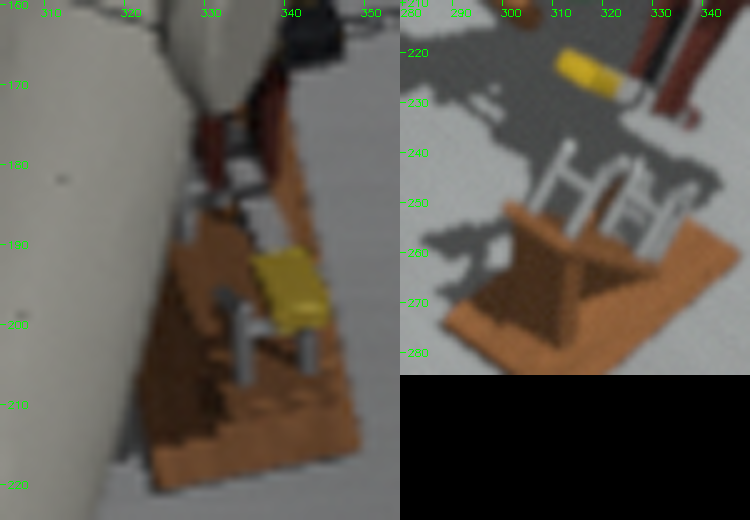

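```bash
python3 - <<'E'
from rob import *
from fit import proj
for s in(.027,-.067): print("fork bar pred",proj("top",seat+s*dS-.006*nS).round(1),proj("side",seat+s*dS-.006*nS).round(1))
r.servo_line(SP(seat+.023*nS+.004*dS,Rs_rest)[0],speed=.1); say()
look("rb",{"top":(318,170,35,45,11),"side":(290,220,50,55,8)})
c=seat+.023*nS+.004*dS
print(proj("top",c+.0825*dS).round(1))
E
```

```text
fork bar pred [[338.2 199.9]] [[314.4 244.1]]
fork bar pred [[330.7 182.1]] [[328.5 248.9]]
 t=19.07 tcp [ 0.6433 -0.2453  0.2516] F [ 0.2  0.1 -0.7] open 0.0119
(495, 785, 3)
[[343.1 205. ]]
```

View pics/rb.png

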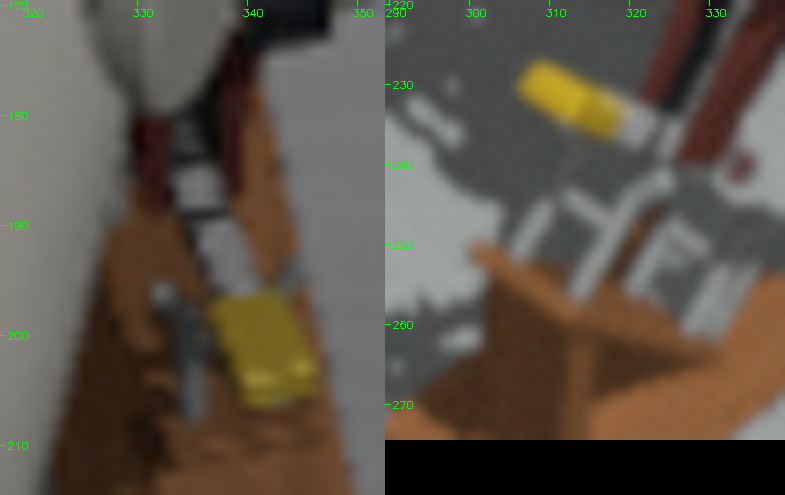

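The stick enters between the fork flares. I lower it in small steps and watch the force.

```bash
python3 - <<'E'
from rob import *
from fit import proj
print("prong tops pred mid",proj("top",seat+.027*dS+.016*nS).round(1), "stick there", proj("top",seat+.027*dS+.023*nS).round(1))
for h in(.014,.009,.005,.002,0):
    r.servo_line(SP(seat+h*nS+.004*dS,Rs_rest)[0],speed=.06); s=r.sense(); F=s["contact_force"]; say(h)
    print("  n,d,y",(F@nS).round(1),(F@dS).round(1),(F@ry[:,1]).round(1))
    if np.linalg.norm(F)>10: break
look("rc",{"top":(318,170,35,45,11),"side":(290,220,50,55,8)})
E
```

```text
prong tops pred mid [[338.  194.6]] stick there [[337.9 192.9]]
0.014 t=19.47 tcp [ 0.6368 -0.2465  0.2449] F [-0.2  0.6  0.3] open 0.0119
  n,d,y 0.1 0.3 0.6
0.009 t=19.72 tcp [ 0.6332 -0.2471  0.2413] F [ 0.4  0.4 -0.9] open 0.0121
  n,d,y -0.3 -1.0 0.3
0.005 t=19.97 tcp [ 0.6303 -0.2476  0.2384] F [-0.5  0.6  0.2] open 0.0120
  n,d,y -0.2 0.4 0.7
0.002 t=20.22 tcp [ 0.6282 -0.2479  0.2363] F [ 0.8 -0.2  0.1] open 0.0118
  n,d,y 0.5 -0.5 -0.4
0 t=20.47 tcp [ 0.6272 -0.248   0.2358] F [2.1 1.2 2.8] open 0.0119
  n,d,y 3.6 0.4 0.8
(495, 785, 3)
```

View pics/rc.png

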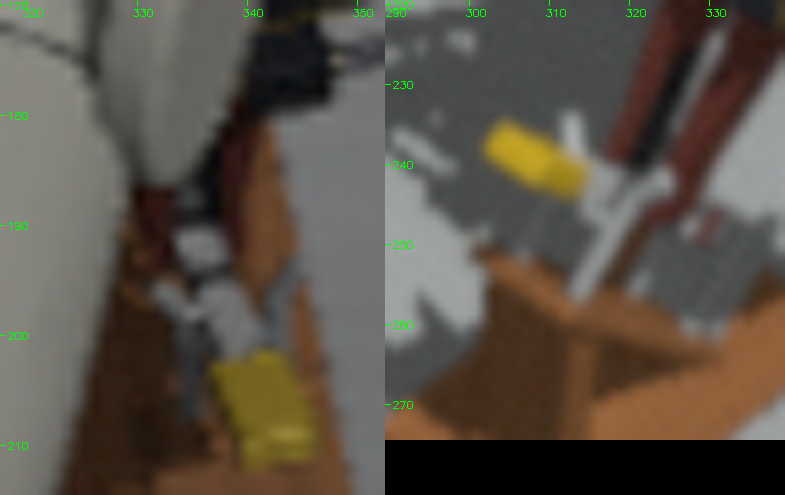

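The stick is seated on the forks with 3.6 N normal force. I slide it to the stop, release and retreat.

```bash
python3 - <<'E'
from rob import *
for s in(.002,0,-.002,-.004):
    r.servo_line(SP(seat+.0005*nS+s*dS,Rs_rest)[0],speed=.06); F=r.sense()["contact_force"]
    print(s,"  n,d,y",(F@nS).round(1),(F@dS).round(1),(F@ry[:,1]).round(1))
    if F@dS>6: break
r.let_go(); say("open")
p=r.sense()["tcp_pos"]; t=(Rs_rest@Rt)[:,2]
r.servo_line(p-.09*t,speed=.2); say("off")
r.reach(*pose_for(np.r_[rest,0]+ry@[-.02,.16,.30],frame([0,0,-1],-ry[:,1]))); say("aside")
look("rd",{"top":(310,165,45,60,8),"side":(280,210,65,80,6)})
E
```

```text
0.002   n,d,y 4.4 1.0 -0.3
0   n,d,y 5.9 3.0 -0.4
-0.002   n,d,y 5.6 2.8 0.5
-0.004   n,d,y 4.6 10.1 0.8
open t=22.80 tcp [ 0.6329 -0.2471  0.2298] F [0.3 0.7 0.3] open 0.0879
off t=23.40 tcp [ 0.6838 -0.2385  0.3026] F [-0.7  0.1  0.3] open 0.0882
aside t=24.43 tcp [ 0.4696 -0.1131  0.4616] F [ 0.5  0.4 -0.5] open 0.0882
(480, 750, 3)
```

View pics/rd.png

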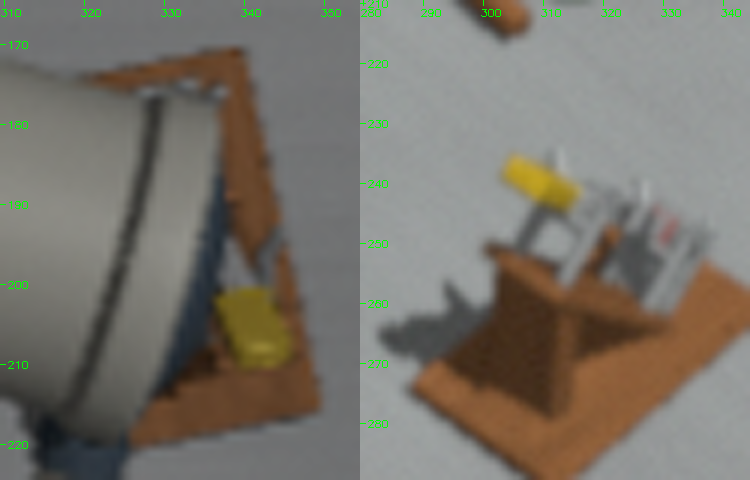

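The stick lies home in the rest with the head up at (342,206) in the top view, against the stop. Next I regrasp it by the head along its axis.

```bash
cat >> rob.py <<'E'
c1=seat-.0035*dS
Rt2=frame([-1,0,0],[0,1,0]); gs2=np.array([.066,0,0])
def SP2(c,Rs): return pose_for(np.array(c)+Rs@gs2,Rs@Rt2)
Xup=np.array([0,0,1.]); Yw=-rz(cyaw)[:,1]; Rs_well=np.c_[Xup,Yw,np.cross(Xup,Yw)]
mouth=cad(0,-.001,0)
E
python3 - <<'E'
from rob import *
np.set_printoptions(precision=1,suppress=True)
Rs_v=np.c_[Xup,-ry[:,1],np.cross(Xup,-ry[:,1])]
T=[SP2(c1+.07*dS,Rs_rest),SP2(c1,Rs_rest),SP2(c1+.05*nS,Rs_rest),SP2(c1+np.array([.0,0.1,.2]),Rs_v),SP2(np.r_[mouth[:2],.2+.0825],Rs_well),SP2(np.r_[mouth[:2],.02+.0825],Rs_well)]
for t in T: print(t[0].round(3),r.inverse_kinematics(*t))
r.reach(*T[0]); say("pre")
look("ha",{"top":(310,165,45,60,8),"side":(280,200,65,80,6)})
E
```

```text
[ 0.3 -0.3  0.3] [-64.2 -30.7 116.1  43.3  82.   14.7]
[ 0.4 -0.3  0.3] [-57.3 -25.3 117.5  43.1  72.3  15.2]
[ 0.4 -0.3  0.3] [-52.7 -23.3 112.4  41.4  71.5  20.9]
[ 0.5 -0.2  0.5] [-21.4   0.1  63.5  -0.  116.5  58.9]
[0.6 0.3 0.5] [ 21.4  12.9  51.   -0.  116.1 116.5]
[0.6 0.3 0.3] [ 21.4   9.5  73.3  -0.   97.2 116.5]
pre t=25.48 tcp [ 0.3 -0.3  0.3] F [-0.5  0.4  0.3] open 0.0876
(480, 750, 3)
```

View pics/ha.png

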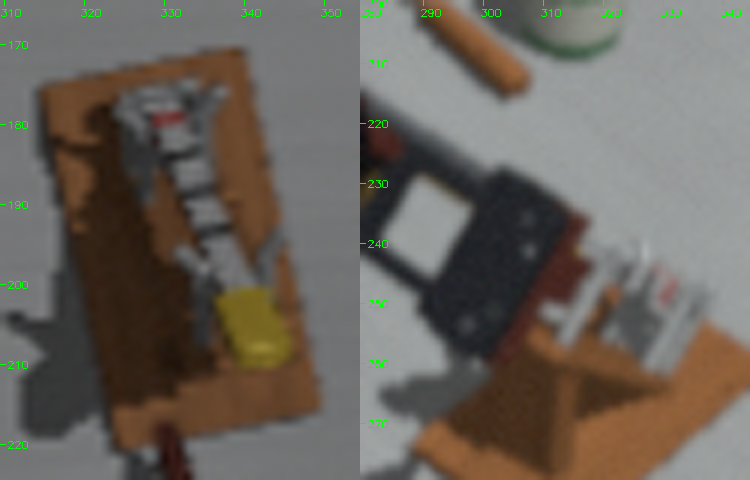

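The top view shows the stick home in both forks with its tip at the plate, near (329,178). I advance and grasp the head.

```bash
python3 - <<'E'
from rob import *
r.servo_line(SP2(c1,Rs_rest)[0],speed=.12); say("at head")
look("hb",{"top":(315,175,50,60,8),"side":(280,210,65,70,6)})
r.grab(30); say("grab")
F=r.sense()["contact_force"]; print((F@nS).round(1),(F@dS).round(1),(F@ry[:,1]).round(1))
E
```

```text
at head t=26.31 tcp [ 0.3591 -0.2938  0.2581] F [0.1 0.5 0.5] open 0.0875
(480, 790, 3)
grab t=27.43 tcp [ 0.3588 -0.2939  0.2575] F [-0.  -0.3 -0.1] open 0.0218
-0.1 -0.0 -0.3
```

View pics/hb.png

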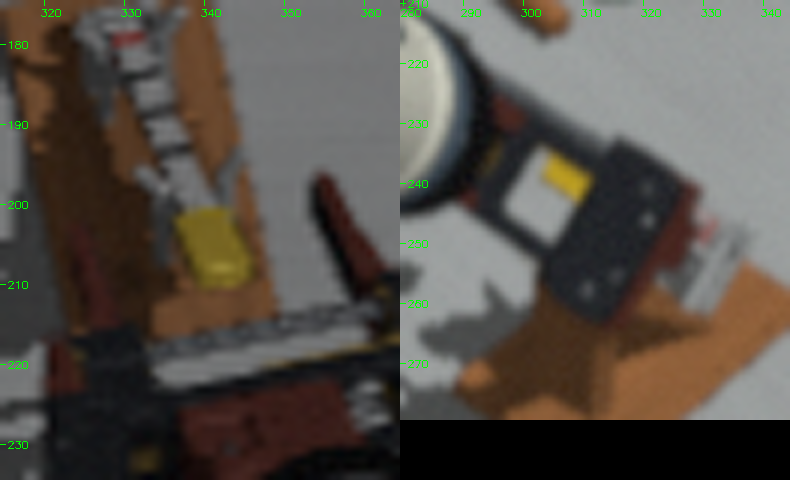

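The head is gripped, with a 21.8 mm opening that matches its 22 mm width. I lift along the slope normal, stand the stick upright and carry it over the well.

```bash
python3 - <<'E'
from rob import *
from fit import proj
Rs_v=np.c_[Xup,-ry[:,1],np.cross(Xup,-ry[:,1])]
r.servo_line(SP2(c1+.05*nS,Rs_rest)[0],speed=.12); say("lift")
r.reach(*SP2(c1+np.array([.0,0.05,.2]),Rs_v)); say("vert")
r.reach(*SP2(np.r_[mouth[:2],.175+.0825],Rs_well)); say("over well")
tip=np.r_[mouth[:2],.175]; print("tip pred",proj("top",tip),proj("side",tip),"mouth pred",proj("side",np.r_[mouth[:2],.125]),proj("side",cad(0,0,.125)))
look("wa",{"top":(145,150,60,60,7),"side":(195,85,60,80,6)})
E
```

```text
lift t=28.00 tcp [ 0.3936 -0.2878  0.2922] F [ 0.5 -1.1 -1.5] open 0.0217
vert t=28.90 tcp [ 0.5186 -0.2173  0.5225] F [ 0.1 -0.3 -1.3] open 0.0217
over well t=30.66 tcp [0.5721 0.2599 0.4866] F [ 1.1 -0.1 -1.1] open 0.0218
tip pred [[166.00729499 177.24495878]] [[232.46860124 130.74173168]] mouth pred [[233.24187369 143.18101862]] [[233.11012311 143.04628979]]
(480, 780, 3)
```

View pics/wa.png

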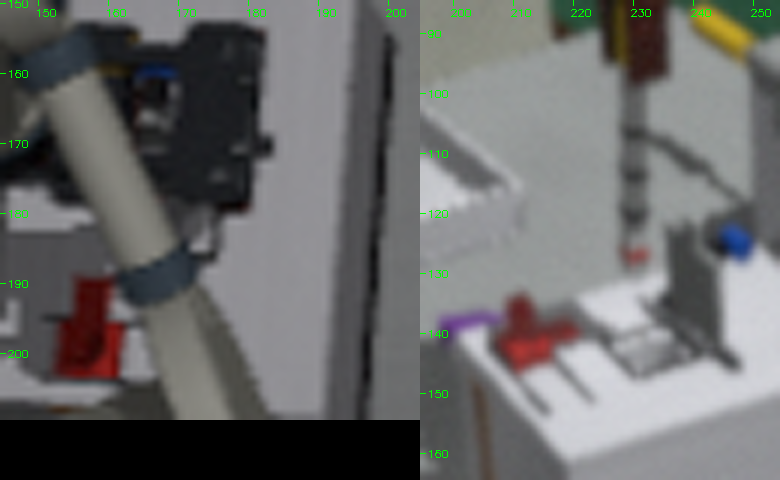

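```bash
python3 - <<'E'
from crop import *; from fit import proj; from rob import cad,mouth,rz,cyaw
s=np.load("side_wa.npz")["frame"]; k=13; u0,v0=215,112
c=crop(s,u0,v0,40,44,k,0); d=c.copy()
def dr(P,col): 
    q=((proj("side",P)-[u0,v0]+.5)*k).astype(int).reshape(-1,1,2); cv2.polylines(d,[q],False,col,1)
a=np.linspace(0,2*np.pi,40); dr(np.array([cad(.017*np.cos(t),.017*np.sin(t),.125) for t in a]),(0,255,0))
dr(np.array([np.r_[mouth[:2],z] for z in(.175,.26)]),(0,255,255))
h=[cad(.03,y,.1295) for y in(-.032,.032)]; dr(np.array(h),(255,0,255))
th=1.80; e=[cad(.03-.06*np.cos(th),y,.1295+.06*np.sin(th)) for y in(.032,-.032)]; dr(np.array([h[1],e[0],e[1],h[0]]),(255,0,255))
o=np.hstack([c[:, :400],d[:,:400]]); cv2.imwrite("pics/wz.png",o); print(o.shape)
E
```

```text
(572, 800, 3)
```

View pics/wz.png

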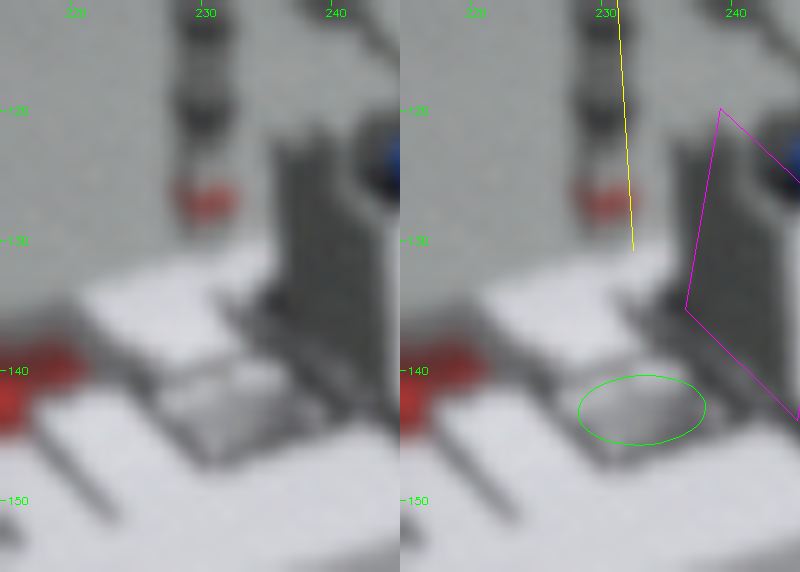

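```bash
python3 - <<'E'
from fit import proj; from rob import cad
import numpy as np
for th in(1.4,1.5,1.57,1.65,1.75,1.85):
    e=cad(.03-.06*np.cos(th),.032,.1295+.06*np.sin(th)); f=cad(.03-.06*np.cos(th),-.032,.1295+.06*np.sin(th))
    a=np.arctan2(.028,-.048)-th; h=cad(.03+.0556*np.cos(a),0,.1295+.0556*np.sin(a))
    print(th,"edge L",proj("side",e).round(1),"R",proj("side",f).round(1),"handle",proj("side",h).round(1),proj("top",h).round(1))
E
python3 - <<'E'
from crop import *
for t in("cov","wa"):
    s=np.load(f"side_{t}.npz")["frame"]; c=crop(s,225,105,34,42,12,0); cv2.imwrite(f"pics/z{t}.png",c)
a=[cv2.imread(f"pics/z{t}.png")[:, :400] for t in("cov","wa")]; cv2.imwrite("pics/zc.png",np.hstack(a))
s=np.load("side_wa.npz")["frame"][:,:,:].astype(int); t=np.load("top_wa.npz")["frame"].astype(int)
for n,i in(("side",s),("top",t)):
    m=(i[:,:,2]>i[:,:,0]+50)&(i[:,:,2]>i[:,:,1]+40); ys,xs=np.nonzero(m[110:180,150:255]); print(n,xs.mean()+150,ys.mean()+110,len(xs))
E
```

```text
1.4 edge L [[233.  121.5]] R [[241.7 129.8]] handle [[245.1 125. ]] [[166.5 160.9]]
1.5 edge L [[234.6 120.8]] R [[243.3 129.1]] handle [[246.4 125.2]] [[166.8 159.3]]
1.57 edge L [[235.6 120.5]] R [[244.4 128.7]] handle [[247.3 125.4]] [[167.  158.3]]
1.65 edge L [[236.9 120.2]] R [[245.7 128.4]] handle [[248.3 125.7]] [[167.3 157.3]]
1.75 edge L [[238.4 119.9]] R [[247.2 128.1]] handle [[249.5 126.2]] [[167.6 156.1]]
1.85 edge L [[239.9 119.8]] R [[248.8 128. ]] handle [[250.5 126.9]] [[168. 155.]]
side 247.44444444444446 124.88888888888889 18
top 168.0 160.0 1
```

View pics/zc.png

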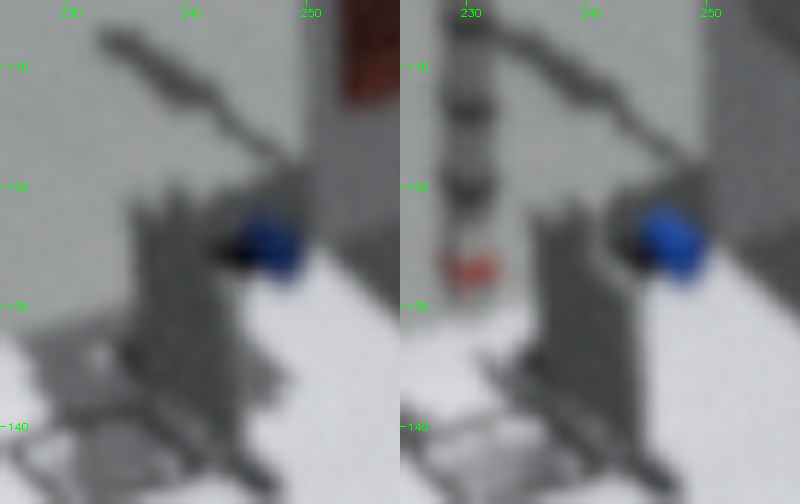

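The camera puts the cover close to vertical, but the kinematics say 1.8 rad. The frames saved while the arm was over the rest show the cover unobstructed, so I'll measure from those at no cost.

```bash
python3 - <<'E'
from crop import *
from fit import *
np.set_printoptions(precision=2,suppress=True)
pt={}
for n in("top","side"):
  for tag in("0","_ra","_rd","_ha","_hb"):
    i=np.load(f"{n}{tag}.npz")["frame"].astype(float); 
    b=i[:,:,2]-(i[:,:,0]+i[:,:,1])/2
    box=(150,200,150,195) if n=="top" else (215,262,115,160)
    u0,u1,v0,v1=box; w=np.clip(b[v0:v1,u0:u1]-25,0,None); v,u=np.mgrid[v0:v1,u0:u1]
    if w.sum()>0: pt[n,tag]=np.array([(u*w).sum()/w.sum(),(v*w).sum()/w.sum()]); print(n,tag,pt[n,tag],int((w>0).sum()))
from rob import caddy,cyaw,rz
for tag in("0","_rd","_ha"):
    if ("top",tag) in pt and ("side",tag) in pt:
        X,e=tri(pt["top",tag],pt["side",tag]); print(tag,X.round(4),"local",(rz(cyaw).T@(X-np.r_[caddy,0])).round(4),e)
t=np.load("top_ha.npz")["frame"]; s=np.load("side_rd.npz")["frame"]
a=crop(t,148,145,40,50,10,0); b=crop(s,215,112,40,40,10,0); cv2.imwrite("pics/covz.png",np.hstack([a,cv2.copyMakeBorder(b,0,100,0,0,cv2.BORDER_CONSTANT)]))
E
```

```text
top 0 [166.51 183.66] 31
top _ra [167.26 158.28] 28
top _rd [167.25 158.25] 28
top _ha [167.25 158.26] 28
top _hb [167.24 158.26] 28
side 0 [228.03 136.49] 31
side _ha [247.43 124.8 ] 32
side _hb [247.43 124.8 ] 32
0 [0.55 0.26 0.16] local [-0.02 -0.    0.16] [-0.  0.  0. -0.]
_ha [0.63 0.26 0.18] local [ 0.06 -0.    0.18] [ 0.   -0.   -0.01  0.  ]
```

View pics/covz.png

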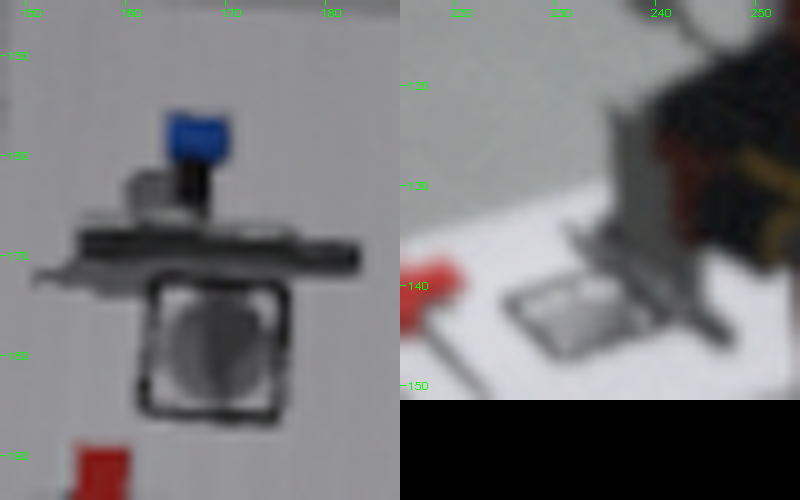

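The blue handle at top (167.25,158.26) and side (247.43,124.8) puts the cover at about 1.57 rad, which is borderline upright. I'll do this part again in order: put the stick back in the rest, push the cover clearly past upright, then lay the stick again.

```bash
python3 - <<'E'
from rob import *
Rs_v=np.c_[Xup,-ry[:,1],np.cross(Xup,-ry[:,1])]
Rp=frame([0,0,-1],rz(cyaw)[:,0]); P=lambda x,z:pose_for(cad(x,-.001,z),Rp)
print(r.inverse_kinematics(*P(.055,.27)), r.inverse_kinematics(*P(.084,.191)))
r.reach(*SP2(c1+np.array([.0,0.05,.2]),Rs_v))
r.reach(*SP2(c1+.05*nS,Rs_rest)); say("pre rest")
r.servo_line(SP2(c1+.012*nS+.003*dS,Rs_rest)[0],speed=.12); say()
for h in(.004,.0005):
    r.servo_line(SP2(c1+h*nS+.003*dS,Rs_rest)[0],speed=.06)
    F=r.sense()["contact_force"]; print(h,"n,d,y",(F@nS).round(1),(F@dS).round(1),(F@ry[:,1]).round(1))
look("re",{"top":(310,165,55,60,7),"side":(280,210,65,70,6)})
E
```

```text
[ 1.93586977e+01  1.81892882e+01  5.29178299e+01 -2.54444375e-14
  1.08892882e+02  2.43786977e+01] [ 1.83821172e+01  2.13163014e+01  5.71187695e+01 -2.54444375e-14
  1.01564929e+02  2.34021172e+01]
pre rest t=33.42 tcp [ 0.3943 -0.2878  0.2945] F [ 0.3  0.1 -0.8] open 0.0217
 t=33.88 tcp [ 0.3657 -0.293   0.2693] F [-0.3 -0.5  0.2] open 0.0214
0.004 n,d,y 3.1 0.0 -0.6
0.0005 n,d,y 3.4 2.1 -0.5
(420, 775, 3)
```

View pics/re.png

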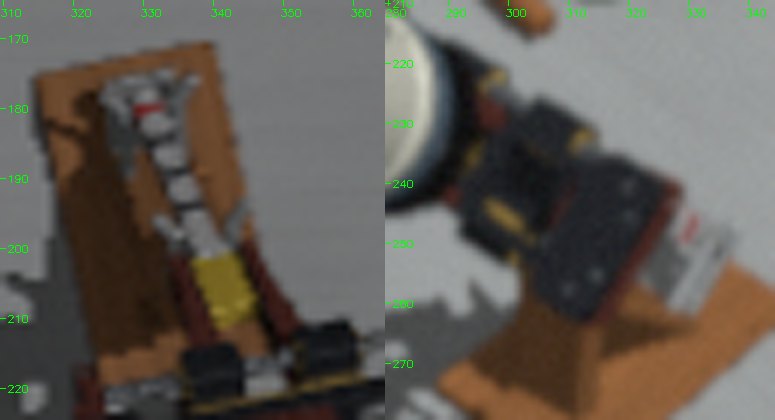

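```bash
python3 - <<'E'
from rob import *
Rp=frame([0,0,-1],rz(cyaw)[:,0]); P=lambda x,z:pose_for(cad(x,-.001,z),Rp)
r.let_go(); say("let go")
r.servo_line(SP2(c1+.075*dS,Rs_rest)[0],speed=.2)
r.reach(*P(.058,.265)); say("over cover")
r.servo_line(P(.058,.191)[0],speed=.2); say("down")
for x in(.072,.078,.083,.087):
    r.servo_line(P(x,.191)[0],speed=.08); F=r.sense()["contact_force"]; f=F@rz(cyaw)[:,0]; print(x,f.round(1))
    if f<-8: break
r.servo_line(P(.066,.191)[0],speed=.1); say("back")
r.servo_line(P(.066,.27)[0],speed=.25); say("up")
Rs_v=np.c_[Xup,-ry[:,1],np.cross(Xup,-ry[:,1])]
r.reach(*SP2(c1+.075*dS,Rs_rest)); say("pre head")
look("cp",{"top":(148,145,40,50,8),"side":(210,105,50,50,8)})
import cv2,numpy as np; from crop import crop
t=np.load("top_cp.npz")["frame"]; s=np.load("side_cp.npz")["frame"]
cv2.imwrite("pics/cpr.png",np.hstack([crop(t,315,165,45,50,8,0),crop(s,285,215,50,50,8,0)]))
from fit import tri
pt={}
for n,i in(("top",t),("side",s)):
    b=i[:,:,2].astype(float)-(i[:,:,0].astype(float)+i[:,:,1])/2
    u0,u1,v0,v1=(150,200,140,195) if n=="top" else (215,265,112,160); w=np.clip(b[v0:v1,u0:u1]-25,0,None); v,u=np.mgrid[v0:v1,u0:u1]
    pt[n]=np.array([(u*w).sum()/w.sum(),(v*w).sum()/w.sum()])
X,e=tri(pt["top"],pt["side"]); L=rz(cyaw).T@(X-np.r_[caddy,0]); print(pt,L.round(4),"theta",np.arctan2(.028,-.048)-np.arctan2(L[2]-.1295,L[0]-.03))
X,e=tri(np.array([167.25,158.26]),np.array([247.43,124.8])); L=rz(cyaw).T@(X-np.r_[caddy,0]); print("before",X,L.round(4),"theta",np.arctan2(.028,-.048)-np.arctan2(L[2]-.1295,L[0]-.03))
E
```

```text
let go t=35.62 tcp [ 0.3571 -0.2942  0.2599] F [-0.9 -0.1  0.1] open 0.0877
over cover t=38.23 tcp [0.6299 0.2547 0.4281] F [-0.1 -0.4  0.7] open 0.0879
down t=38.74 tcp [0.6297 0.2551 0.3547] F [-0.  -0.4  0.6] open 0.0876
0.072 0.4
0.078 0.2
0.083 0.1
0.087 -3.6
back t=40.17 tcp [0.6376 0.2551 0.3545] F [ 0.9  0.1 -0.4] open 0.0880
up t=40.64 tcp [0.638  0.255  0.4344] F [ 0.3 -0.  -0.7] open 0.0878
pre head t=42.74 tcp [ 0.307  -0.3027  0.3109] F [-0.  -0.5  0.4] open 0.0882
(400, 720, 3)
{'top': array([168.53465909, 154.13636364]), 'side': array([251.44116037, 126.75916804])} [ 0.0729 -0.0015  0.1683] theta 1.8786597105608904
before [0.62933104 0.25565454 0.18061309] [ 0.0578 -0.0013  0.1806] theta 1.5403500316711065
```

View pics/cp.png

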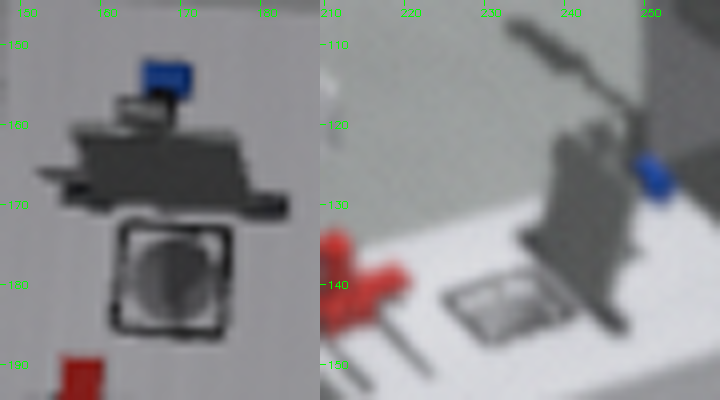

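View pics/cpr.png

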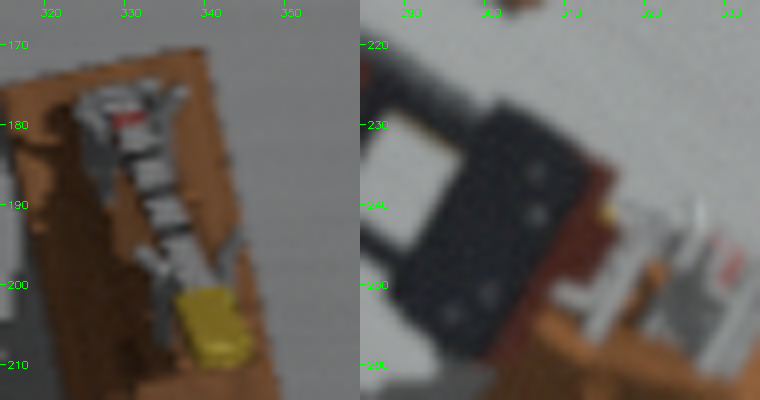

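The cover now measures 1.88 rad (it was 1.54), and the stick is still home in the rest. I lift it clear, lay it again, let go and retake the head with a firmer grip.

```bash
python3 - <<'E'
from rob import *
r.servo_line(SP2(c1,Rs_rest)[0],speed=.15)
r.grab(50); say("grab")
r.servo_line(SP2(c1+.05*nS,Rs_rest)[0],speed=.15)
r.servo_line(SP2(c1+.006*nS+.003*dS,Rs_rest)[0],speed=.12)
r.servo_line(SP2(c1+.0015*nS+.002*dS,Rs_rest)[0],speed=.06)
F=r.sense()["contact_force"]; print("n,d,y",(F@nS).round(1),(F@dS).round(1),(F@ry[:,1]).round(1))
r.let_go(); r.wait(.4); say("released")
r.servo_line(SP2(c1,Rs_rest)[0],speed=.1)
look("rf",{"top":(310,165,55,60,7),"side":(280,210,65,70,6)})
r.grab(50); say("regrab")
E
```

```text
grab t=44.52 tcp [ 0.3588 -0.2939  0.2574] F [-0.3 -0.4  0. ] open 0.0214
n,d,y 2.8 0.4 -0.5
released t=47.27 tcp [ 0.3585 -0.294   0.2599] F [-0.8 -0.  -0. ] open 0.0879
(420, 775, 3)
regrab t=48.65 tcp [ 0.3588 -0.2939  0.2575] F [0.  0.4 0.7] open 0.0218
```

View pics/rf.png

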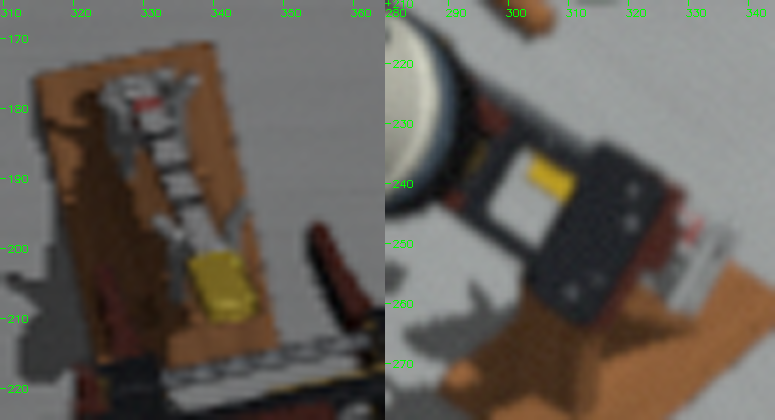

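The stick lay free in the rest with the fingers open, and it is gripped again. On to the well.

```bash
python3 - <<'E'
from rob import *
from fit import proj
m=cad(.0015,-.002,0)
Rs_v=np.c_[Xup,-ry[:,1],np.cross(Xup,-ry[:,1])]
r.servo_line(SP2(c1+.05*nS,Rs_rest)[0],speed=.15)
r.reach(*SP2(c1+np.array([.0,0.05,.2]),Rs_v))
r.reach(*SP2(np.r_[m[:2],.165+.0825],Rs_well)); say("over well")
r.servo_line(SP2(np.r_[m[:2],.140+.0825],Rs_well)[0],speed=.12); say()
print("tip pred",proj("side",np.r_[m[:2],.140]),"band",proj("side",np.r_[m[:2],.154]),"mouth",proj("side",cad(0,0,.125)))
look("wb",{"top":(145,150,40,60,7),"side":(210,95,40,60,10)})
E
```

```text
over well t=51.79 tcp [0.5735 0.2587 0.4766] F [ 0.7 -1.  -0.5] open 0.0219
 t=52.15 tcp [0.5735 0.2591 0.4509] F [-0.3  0.3 -0.5] open 0.0216
tip pred [[233.53425194 139.51094278]] band [[233.32100164 136.03596759]] mouth [[233.11012311 143.04628979]]
(600, 680, 3)
```

View pics/wb.png

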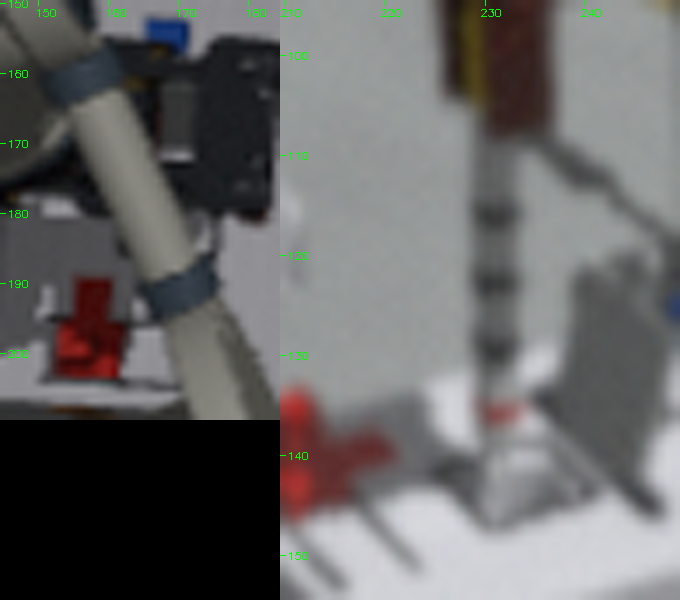

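The red band at side (231.3,135.5) is 2 px left of where it should be, so I shift the stick by (+2, −2.5) mm and lower it with force checks.

```bash
python3 - <<'E'
from rob import *
m=cad(.0035,-.0045,0)
S=lambda z:SP2(np.r_[m[:2],z+.0825],Rs_well)[0]
r.servo_line(S(.140),speed=.05); say("shift")
ok=True
for z in(.115,.085,.055,.032):
    r.servo_line(S(z),speed=.12); F=r.sense()["contact_force"]; print(z,F.round(1))
    if np.linalg.norm(F)>8: ok=False; break
if ok:
    for z in np.arange(.028,.011,-.003):
        r.servo_line(S(z),speed=.05); F=r.sense()["contact_force"]; print(round(z,3),F.round(1))
        if F[2]>4: break
say("down")
look("wc",{"top":(145,150,40,60,7),"side":(210,95,45,60,10)})
E
```

```text
shift t=52.50 tcp [0.5751 0.257  0.4521] F [0.4 0.5 0.5] open 0.0216
0.115 [ 0.5 -0.7 -1.4]
0.085 [ 0.2  0.2 -1. ]
0.055 [-0.5 -1.2 -0.1]
0.032 [-0.4 -0.4 -0.5]
0.028 [-0.6  0.  -0.9]
0.025 [-0.2 -0.2 -1.1]
0.022 [-0.2 -1.1 -0.7]
0.019 [-0.4  0.3 -0.2]
0.016 [-2.1 -1.1  6.3]
down t=55.25 tcp [0.5749 0.2571 0.3296] F [-2.1 -1.1  6.3] open 0.0217
(600, 730, 3)
```

View pics/wc.png

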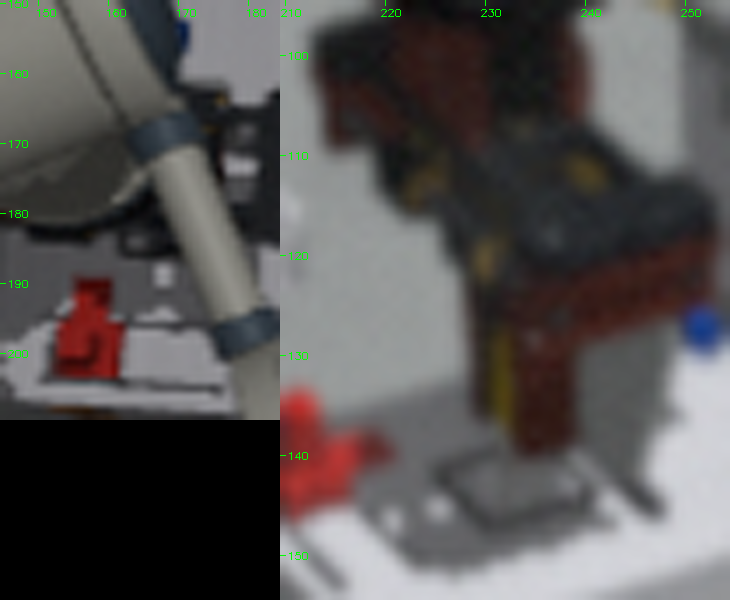

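The stick bottomed at z≈0.0175 with 6 N and had entered without lateral contact. To keep it upright on release, I bring it up against the far wall of the well first, then let go.

```bash
python3 - <<'E'
from rob import *
X=rz(cyaw)[:,0]
S=lambda x,z:SP2(np.r_[cad(x,-.0045,0)[:2],z+.0825],Rs_well)[0]
r.servo_line(S(.0035,.0205),speed=.1)
for x in(.0065,.0085,.0105,.0125):
    r.servo_line(S(x,.0205),speed=.05); f=r.sense()["contact_force"]@X; print(x,f.round(1))
    if f<-2.5: break
for z in(.0185,.017,.0155):
    r.servo_line(S(x,z),speed=.05); F=r.sense()["contact_force"]; print(z,F.round(1))
    if F[2]>3: break
r.let_go(); say("open")
r.servo_line(S(x,.110),speed=.2); say("up")
p=r.sense()["tcp_pos"]
r.reach(*pose_for(np.array([.45,-.05,.30]),frame([0,0,-1],[0,-1,0]))); say("away")
look("end",{"top":(145,145,40,60,8),"side":(205,95,50,60,8)})
E
```

```text
0.0065 -0.0
0.0085 -0.1
0.0105 -0.5
0.0125 -2.1
0.0185 [-0.3  1.2  0.1]
0.017 [-2.1  0.6  5.5]
open t=58.21 tcp [0.584  0.2564 0.3285] F [-0.1 -0.1 -0.8] open 0.0876
up t=58.83 tcp [0.584  0.2564 0.4205] F [-0.4  0.4 -0.6] open 0.0881
away t=60.10 tcp [ 0.4504 -0.0496  0.4624] F [-0.4 -0.3 -0.4] open 0.0878
(480, 720, 3)
```

View pics/end.png

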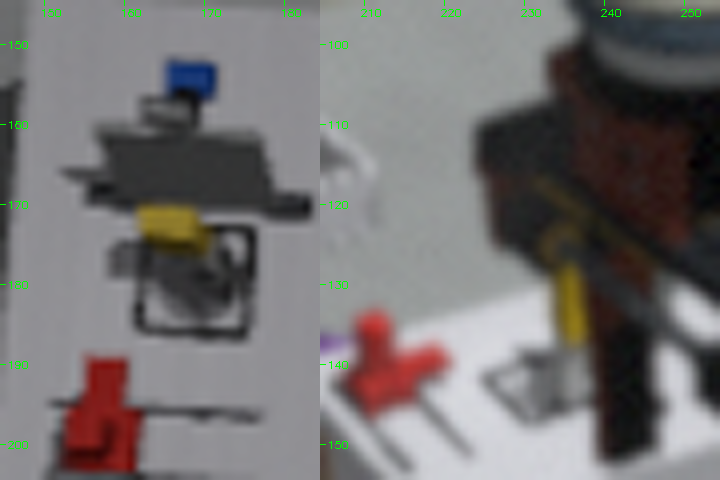

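The stick stands in the well with the head up, at (166,173) in the top view. I'll take one last wide check, then hand in.

```bash
python3 - <<'E'
from rob import *
from fit import proj
import cv2
s=r.snapshot("top"); f=s["frame"]; o=np.load("top0.npz")["frame"]
i=f.astype(int); m=(i[:,:,0]>100)&(i[:,:,2]<70)&(i[:,:,1]>80); m[:, :155]=0; m[:,180:]=0; v,u=np.nonzero(m); print("head",u.mean(),v.mean(),"pred upright at x=.0115",proj("top",np.r_[cad(.0115,-.004,0)[:2],.18]))
cv2.imwrite("pics/final.png",np.hstack([cv2.resize(x[:,:,::-1],(400,300),interpolation=cv2.INTER_AREA) for x in(o,f)]))
E
```

```text
head 165.96 172.2 pred upright at x=.0115 [[166.95745619 173.33641223]]
```

View pics/final.png

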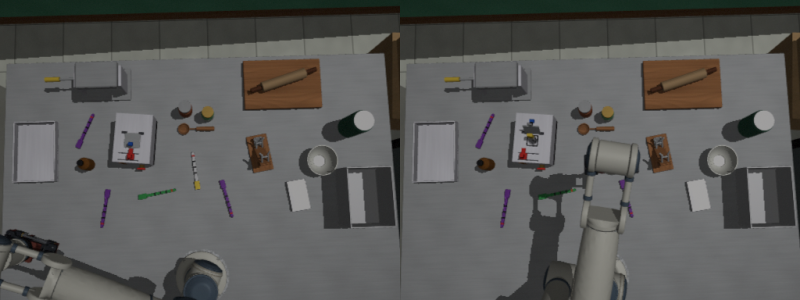

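The head is within about 1.5 px (4 mm) of where it would be on a vertical stick, and the bystanders haven't moved.

```bash
python3 -c "
from rob import *
say(); print(r.hand_in())"
```

```text
t=60.25 tcp [ 0.4506 -0.0493  0.4625] F [-0.   0.4  0.1] open 0.0878
the job is handed in; nothing more can be done
None
```

The dipstick is standing in the gauge well, tip on the bottom and head up, and the job was handed in at 60.3 s of the 72 s allowed.

- **Tab:** I slid it to its end stop, where it pushed back with about 15 N.
- **Cover:** My first swing, aimed at 1.80 rad, left it at only about 1.54 rad by the cameras, although the arm's position said otherwise. I found this only after I had laid the stick in the rest and taken it again by the head. To keep the order right, I put the stick back, pushed the cover on to 1.88 rad and lifted the stick clear. I then laid it in the rest again, let go and retook it by the head.
- **Well:** The stick went in without touching the sides and met the bottom with 5–6 N. Contact came at about 17–19 mm by my reckoning, against the 20 mm stated. I let it go next to the well's far wall so that it would lean as little as possible.

**Last checks:**
- The arm was clear of everything.
- The head was about 1.5 px (4 mm) from where it would be if the stick were exactly vertical, so any lean is slight.
- The jars, spoon, bowl, bottle and scraper looked unmoved in the top view.

**Disagreement:** While I held the stick over the well, the side camera showed it about 2 px (5 mm) off where the arm's position put it. I corrected part of that before lowering it.

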